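# Load a freshly populated board into the linear axis on a paddle

## Task

The jog switch of the linear axis has been left thrown: first set its red toggle to the upright middle (off) position. Then pick up the yellow-handled paddle and carry the freshly populated board, which lies loose on its blade, level to the nest on the axis carriage, without the gripper ever touching the board; lower the blade between the two ledges so that the board lies flat inside the four blue corner stops. Draw the paddle out from under it, lay it back in its rest the way it lay before, and leave the meter, the parts tray and the relay alone.

Things in the scene. Friction and masses are not known exactly. Their poses are not given: they have to be found in the camera images.
- jogbox: Fixed grey desk switch box, 76 (x) by 100 (y) by 53 mm high, black top with white arrow marks near its short ends and an index line at the middle. Origin: centre of its underside. The toggle leans along the box's y; the steel nut round it is 21 mm wide and rises to 56 mm. A cable gland stands out 12 mm on the +x side.
- jog_lever (a joint): Angle of the red toggle, rad: 0 upright (off), positive leans to the box's +y. Sprung detents at 0 and at the stops, plus and minus 0.32: it snaps into the middle one when within about 0.18 of upright, and over to the far side if pushed more than that past upright. 2 to 4 N at the tip moves it. Found thrown to the +y side.
- jog_tip (a point): Tip of the toggle, on its axis, 46 mm from the pivot. The red bat is 9 mm thick at its root (12 mm from the pivot) and 13 mm near the tip.
- jog_pivot (a point): Pivot of the toggle, fixed in the box, 56.5 mm above its underside, over its centre; axes as the box's. Upright, the tip stands 46 mm straight above it.
- rest: Fixed paddle rest: foot plate 8 mm thick, x -137 to +33 mm, 76 wide, with two black yokes 40 mm wide (x -2 to +14 and -119 to -97 mm) that carry the paddle's underside 45 mm above the bench; free air between them. Flared cheeks, 26 mm apart, rise 12 mm: 4 mm play each side of the handle. Origin: on the bench below the paddle's origin at home; +x as the blade points.
- rest_seat (a point): Where the paddle's origin lies when the paddle is at home in the rest: 45 mm above the rest's origin, axes as the rest's. At home the paddle's axes agree with it.
- paddle: Loose paddle, 160 g: yellow flat-sided handle 18 mm wide, 26 high, x -124 to 0 mm; flat steel blade 3 mm thick, underside level with the handle's: neck 16 mm wide to x = 22, then 44 wide to x = 92 mm. Origin: on the underside where the blade leaves the handle; x along the blade, z up.
- paddle_grip (a point): Place to grip the handle from above, across its 18 mm width: on its centre line, 50 mm behind the paddle's origin and 13 mm above its underside, midway between the yokes of the rest. A firm grip (60 N) holds it level.
- board: Loose green circuit board, 56 (x) by 90 (y) by 2 mm, about 35 g, parts on it up to 15 mm above its underside. Origin: centre of its underside. It starts lying across the blade, held by friction alone, its centre some 63 mm ahead of the paddle's origin, its x about along the blade; it overhangs the 44 mm blade by 23 mm either side.
- axis: Fixed linear axis: profile 80 mm wide (x), 40 high, y -211 to +181 mm, motor on to y = -287. Origin: on the bench under its centre line. A camera hangs over it at y = -150, 150 to 235 mm above the bench, on a 20 mm column, 245 mm high, at x = +70. The carriage (84 by 116 mm, top at 55 mm) stands somewhere along it, locked by its screw.
- nest (a point): Nest centre on the carriage, in the plane of the ledges, 73 mm above the bench; axes as the axis'. Ledges along x (-33 to +33 mm), y 31 to 55 mm either side: a slot 62 mm wide, 18 deep, open at both x ends for the blade, which enters from -x. Corner stops 4 mm high, flared to 9 mm, leave the board 3 mm play a side. The board's origin belongs here, its x along this x.
- meter: Loose red hand multimeter lying on the bench, 150 (x) by 76 by 43 mm high, 320 g. Origin: centre of its underside. Not to be moved.
- tray: Loose grey parts tray, 80 (x) by 120 by 22 mm high, 250 g. Origin: centre of its underside. Not to be moved.
- relay: Loose plug-in relay lying on the bench, 73 (x) by 30 by 27 mm high, 70 g. Origin: its underside, below the clear case. Not to be moved.
Things that resemble listed ones, but are neither listed nor needed, are in the scene too. What is shaped like the rest but orange is not meant. Of the things shaped like the paddle, the yellow one is meant.

How it is judged (in metres and radians):
On the way, in this order (a step that is already met when the one before it is completed fails the run):
1. the jog toggle is set to its middle off position (value of joint jog_lever between -0.08 and 0.08 rad), for 0.3 s.
2. the board is lifted on the paddle's blade (height (world z) of board above 0.085 m and contact force between board and paddle above 0.05 N), for 0.2 s.
3. the board lies flat in the nest, off the paddle (horizontal distance between board and nest below 0.008 m and z of board in the frame of nest between -0.003 and 0.003 m and angle between board's own z axis and vertical below 0.05 rad and angle between the x axis of board and the x axis of nest, either way round below 0.15 rad and contact force between board and paddle below 0.02 N), for 0.2 s.
At the end, for the whole second after the job is handed in: Toggle within 0.08 rad of upright; board at rest on the ledges, within 8 mm and 0.15 rad of the nest, height within 3 mm, tilt under 0.05 rad; paddle released at rest in its rest, blade forward, within 20 mm of its seat, height within 4 mm, tilt under 0.06 rad (all of step 1 and horizontal distance between board and nest below 0.008 m and z of board in the frame of nest between -0.003 and 0.003 m and angle between board's own z axis and vertical below 0.05 rad and angle between the x axis of board and the x axis of nest, either way round below 0.15 rad and linear speed of each of board, paddle below 0.02 m/s and distance between paddle and rest_seat below 0.02 m and z of paddle in the frame of rest_seat between -0.004 and 0.004 m and angle between paddle's own z axis and vertical below 0.06 rad and x of paddle_grip in the frame of rest_seat below -0.02 m); the robot touches nothing.
It fails at once if the gripper touches the board (contact force between any of the fingers, the arm and board above 0.3 N).
It fails at once if the board is tilted more than 0.2 rad (about 11 degrees) (angle between board's own z axis and vertical above 0.2 rad).
It fails at once if the meter, the parts tray or the relay is moved more than 20 mm (distance of any of meter, tray, relay from where it was at the start of the episode above 0.02 m).
It also fails if it takes over 67 s, if anything falls off the work surface, if the arm or the gripper's body presses on something with over 40 N, if the wrist force passes 120 N, or if a joint passes its speed limit or range.

## Robot

A 6-joint arm with a two-finger parallel gripper is mounted at the origin on the work surface. World frame = base frame: x ahead of the robot, y to its left, z up, the work surface at z = 0. Lengths are in mm, angles in rad, forces in N, time in s.
With the tool pointing down it reaches from about 275 to 750 mm from the base axis. Payload 10.2 kg.
Tool frame: the origin (TCP) lies between the finger pads; the fingertips stand 17 mm ahead of it and the grasp point (between the pads) lies 2 mm behind it (tips_ahead is the distance from the TCP to the fingertips, in mm); z points along the fingers, y is the line along which they close (so a half turn about z gives the same grasp; the last joint's range is limited). The gripper opens to 85 mm and grips with 20 to 120 N. Pads are 22 mm wide; open, the fingers measure 114 mm over their backs; the gripper's body (76 mm by 85 mm) begins 54 mm behind the grasp point. The pads swing forward as they close: fully open they stand 13 mm farther back than shut.
Start: joints at [-1.537, 0.313, 1.498, -0, 1.331, -0.223], TCP at [133.33, -507.794, 248.294] pointing down, gripper open.
Joint ranges: [-2.94, 2.94], [-0.97, 2.17], [0.19, 2.56], [-1.23, 4.37], [0.02, 3.11], [-2.88, 2.88]. Speed limits (rad/s): [2.39, 2.39, 3.01, 3.14, 3.14, 3.14].

## Interface

Orientations are given as a unit quaternion [w, x, y, z].
In Python, from rig import sense, capture, finish_job, boxes_of, tips_ahead gives the robot as it stands.
- The arm moves only by the tool drive_tool, never from a script. Its argument "commands" is text: rows parted by semicolons, each of 7 numbers parted by spaces: the shift along the world's x, y, z in units of 0.1 m (1.0 is 0.1 m), then the turn, a rotation vector about the world's x, y, z in units of pi/4 rad (1.0 is pi/4 rad), then the opening in per cent of the stroke, from 0 (shut) to 100 (fully open). A call has 1 to 20 rows; each row shifts and turns the commanded pose from where the row before left it; what a row does not reach is not made up. A row lasts 1/12 s, in which the tool goes at most 41.7 mm and 7.16 degrees, less where a joint would pass 70% of its speed; a pose out of reach is approached as far as the arm can. A call with a number of a shift or a turn outside -1 to 1 is refused whole. A call with a gripper value outside its range is refused whole. The fingers move at their own pace and stop on an object; "force" is the grip in N (left out, the last holds). Time passes only in rows, so rows that do not move let the fingers close. It gives the time, the measured TCP pose, the force, the opening and the grip force at its end, in the units of the state.
- sense(): the state, without advancing time (a new reading comes with each control period).
- capture(name): name is "scene" or "top" or "wrist"; returns a dict with "pixels" (400x640x3 uint8, blue, green, red), "fov_y" (degrees; the focal length in pixels is half the picture's height over the tangent of half this angle, whatever the lens; pixels are square), "cx", "cy" (the principal point, pixels), "position" and "attitude" of the camera in the world; the wrist camera has in their place "tool_from_camera" (4x4, takes a point from camera to tool coordinates, whose origin is the TCP and whose axes are the flange's). Camera axes: x right, y down, z forward; pixel columns grow to the right and rows downward; lengths in mm; the calibration is good to about 2 mm. A picture is of the moment at which its call begins: read the wrist's pose just before it. There is no depth.
- finish_job(): hands the job in; it is judged then, once.
Trained networks look in a picture, given as the dict that the camera call returned (one of the last four; its "shot" number tells which), for a name from the list of things; names that differ only in an ending like _2 or _b are one class to them, and where a whole thing is asked for, a point or a joint stands for the part that bears it (a point fixed in the world has none). Each returns a list of dicts, best first, with "confidence" (0 to 1); they miss things now and then, are a little off and sometimes report something else, mostly with a low value. They report only what shows in the picture. A call takes as long as a camera call. They do not tell look-alikes from the thing itself.
- boxes_of(picture, name): "position" ([column, row] in pixels, amid what is visible of it).
The state is a dict: "time_s": time; "joints": joint angles; "dq": joint speeds; "tau": joint torques, N m; "eef_pos": TCP position; "ee_rot": TCP orientation; "force": force on the tool from outside, world axes, zero at the start; "wrist_torque": the same for the moment, N m; "grip_width": opening from 0.0 (shut) to 1.0 (fully open); "grip_force": force on a finger pad.
Only numpy, scipy, OpenCV 4.12 (cv2) and the standard library are available. Lean on these libraries where they do the work, as an engineer would, in place of code of your own. Each camera call takes 0.05 s, during which the arm holds its last target. There are 200 camera calls.

## Working session

There is one attempt and no reset: what is moved stays moved. The work goes in short steps, Python scripts to look and compute and a tool call to move; the robot and the scene stay as the last step left them, time stands still between calls to the robot, and variables do not carry over. Pictures are saved under pics/ and viewed, at most 10 in all, crops included, and the job is handed in when it is done.

Besides the shell and the picture viewer there is one more tool, called after ">>>" by a JSON object that holds its "api" and its "payload". drive_tool: Moves the arm, as the interface text tells. Shifts and turns lie within -1 to 1; 1 stands for 0.1 m of shift or pi/4 rad of turn. Its arguments: {"type":"object","properties":{"commands":{"type":"string"},"force":{"type":"number"}},"required":["commands"]}

```bash
mkdir -p pics; ls; cat > h.py <<'E'
import numpy as np, cv2
from scipy.spatial.transform import Rotation as R
from rig import sense, capture, finish_job, boxes_of, tips_ahead
def q2R(q): return R.from_quat([q[1],q[2],q[3],q[0]]).as_matrix()
def cam(p,s=None):
    f=p["pixels"].shape[0]/2/np.tan(np.radians(p["fov_y"])/2)
    if "position" in p:
        a=np.array(p["attitude"]); Rm=a if a.shape==(3,3) else q2R(a)
        return f,Rm,np.array(p["position"])
    T=np.array(p["tool_from_camera"]); Rt=q2R(s["ee_rot"])
    return f,Rt@T[:3,:3],Rt@T[:3,3]+np.array(s["eef_pos"])
def ground(p,uv,z,s=None):
    f,Rm,c=cam(p,s); d=Rm@np.array([(uv[0]-p["cx"])/f,(uv[1]-p["cy"])/f,1])
    return c+d*(z-c[2])/d[2]
def proj(p,X,s=None):
    f,Rm,c=cam(p,s); v=Rm.T@(np.array(X,float)-c)
    return np.array([p["cx"]+f*v[0]/v[2],p["cy"]+f*v[1]/v[2]])
E
python3 - <<'E'
from h import *
s=sense(); print(s)
for n in ("scene","top"):
    p=capture(n); cv2.imwrite(f"pics/{n}1.png",p["pixels"]); print(n,p["fov_y"],p["cx"],p["cy"],p["position"],p["attitude"])
    for k in "jogbox jog_tip rest paddle board axis nest meter tray relay".split():
        b=boxes_of(p,k); print(k,[(np.round(x["position"]).tolist(),round(x["confidence"],2)) + ((np.round(ground(p,x["position"],30)[:2]).tolist(),)) for x in b[:3]])
E
```

```text
pics
{'time_s': 0.0, 'joints': array([-1.53740680e+00,  3.13448467e-01,  1.49846775e+00, -8.48647462e-06,
        1.33101934e+00, -2.23439089e-01]), 'dq': array([ 0.00043514, -0.00020412, -0.0002269 , -0.00138815,  0.00045235,
        0.00138475]), 'tau': array([ 5.10393565e-04, -4.12257564e+01, -2.59749055e+01, -1.33943740e-04,
        4.08662745e-03, -6.58411437e-06]), 'eef_pos': array([ 133.31542051, -507.53115181,  247.72431036]), 'ee_rot': array([-6.68815192e-04,  9.91765854e-01,  1.28062643e-01,  5.96061596e-05]), 'force': array([ 0.38092774, -0.68810231,  0.09607631]), 'wrist_torque': array([ 0.00438663, -0.01688027, -0.00112105]), 'grip_force': 0.0, 'grip_width': 0.9988849059736584}
scene 49.97370949216914 321.8575059448549 202.01019850287872 [1456.57172729  197.68016556 1000.02119924] [-0.25546613  0.63218661  0.67320123 -0.286142  ]
jogbox [([411.0, 201.0], 0.7, [468.0, 395.0])]
jog_tip [([417.0, 190.0], 0.59, [417.0, 420.0])]
rest [([386.0, 157.0], 0.69, [250.0, 325.0])]
paddle [([476.0, 216.0], 0.77, [520.0, 589.0]), ([348.0, 200.0], 0.74, [474.0, 196.0])]
board [([345.0,
[... 504 characters left out ...]
96835 -0.6972943   0.02292303]
jogbox [([217.0, 216.0], 0.64, [473.0, 409.0]), ([284.0, 208.0], 0.55, [504.0, 195.0])]
jog_tip []
rest [([240.0, 299.0], 0.9, [212.0, 325.0]), ([282.0, 212.0], 0.63, [493.0, 200.0]), ([222.0, 217.0], 0.17, [471.0, 394.0])]
paddle [([176.0, 216.0], 0.9, [469.0, 541.0]), ([282.0, 206.0], 0.74, [511.0, 199.0])]
board [([289.0, 175.0], 0.66, [613.0, 181.0]), ([315.0, 125.0], 0.57, [782.0, 100.0])]
axis [([420.0, 163.0], 0.89, [664.0, -243.0]), ([342.0, 244.0], 0.22, [394.0, 4.0])]
nest [([376.0, 166.0], 0.79, [650.0, -101.0])]
meter [([456.0, 224.0], 0.78, [468.0, -361.0])]
tray [([340.0, 246.0], 0.92, [389.0, 9.0])]
relay [([457.0, 222.0], 0.27, [477.0, -364.0])]
```

```bash
python3 - <<'E'
import cv2
a=cv2.imread("pics/top1.png"); b=cv2.imread("pics/scene1.png")
cv2.imwrite("pics/t1.png",cv2.resize(a[90:340,140:500],(800,556),interpolation=cv2.INTER_CUBIC))
cv2.imwrite("pics/s1.png",cv2.resize(b[130:330,140:530],(800,410),interpolation=cv2.INTER_CUBIC))
E
```

```text
(no output)
```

View pics/t1.png

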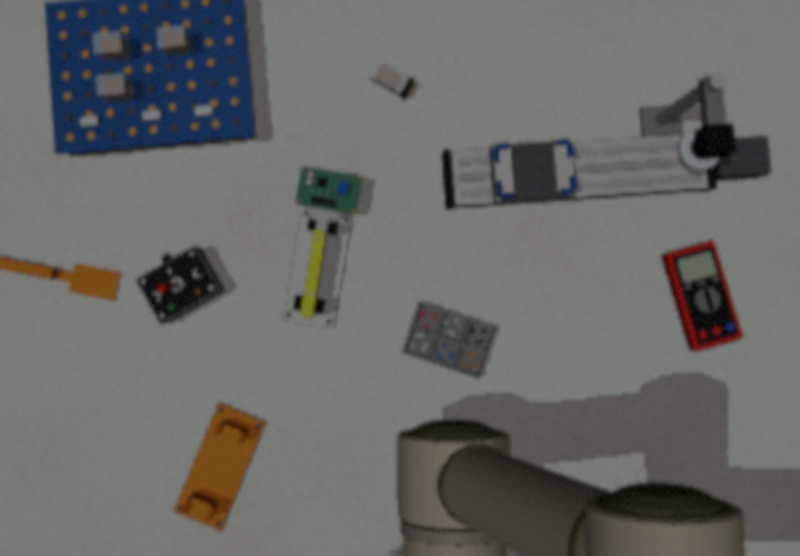

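View pics/s1.png

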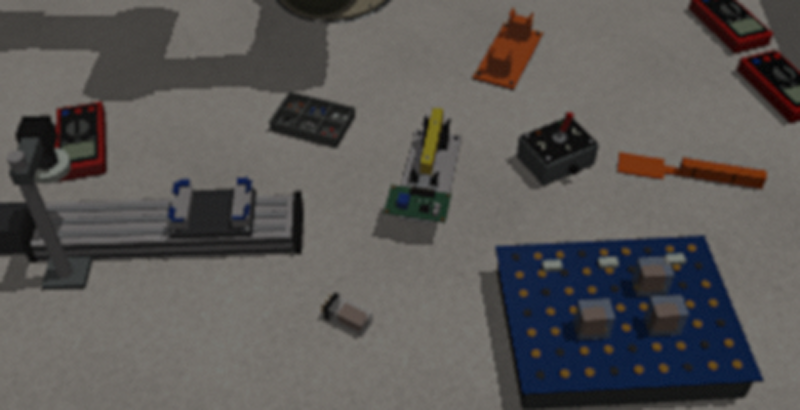

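The top view (crop) shows the yellow paddle with the green board at (325,188), the jog box at (183,284) with its toggle leaning image-left (box yaw about +25°), and the nest at (535,170). The axis has its motor to the right, so its yaw is about +4°. The orange rest and paddle are decoys.

>>> {"api": "drive_tool", "payload": {"commands": "0.25 0.28 0.1 0 0 0 100;0.25 0.28 0.1 0 0 0 100;0.25 0.28 0.1 0 0 0 100;0.25 0.28 0.1 0 0 0 100;0.25 0.28 0.1 0 0 0 100;0.25 0.28 0.1 0 0 0 100;0.25 0.28 0.1 0 0 0 100;0.25 0.28 0.1 0 0 0 100;0.25 0.28 0.1 0 0 0 100;0.25 0.28 0.1 0 0 0 100;0.25 0.28 0.1 0 0 0 100;0.25 0.28 0.1 0 0 0 100;0.25 0.28 0.1 0 0 0 100;0 0 0 0 0 0 100;0 0 0 0 0 0 100"}}

```text
time_s: 2.35
eef_pos: [459.1, -142.6, 378.4]
ee_rot: [0.0, 0.992, 0.13, 0.0]
force: [0.2, -0.3, 0.2]
grip_width: 0.999
grip_force: 0.0
```

```bash
python3 - <<'E'
from h import *
s=sense(); p=capture("wrist"); np.set_printoptions(suppress=True,precision=3)
print(p["tool_from_camera"],p["fov_y"],p["cx"],p["cy"],s["eef_pos"],s["joints"])
for k in "nest axis board paddle".split(): print(k,[(np.round(x["position"]),round(x["confidence"],2),ground(p,x["position"],60,s)) for x in boxes_of(p,k)[:2]])
cv2.imwrite("pics/w1.png",p["pixels"])
E
```

```text
[[  -0.001   -0.947   -0.32    82.259]
 [   1.      -0.      -0.002   -0.51 ]
 [   0.002   -0.32     0.947 -125.457]
 [   0.       0.       0.       1.   ]] 63.685754943896136 316.81232424319353 198.93909624745353 [ 459.064 -142.587  378.411] [-0.545  0.154  1.365 -0.     1.622  0.765]
nest [(array([327.,  19.]), 0.88, array([ 620.943, -111.113,   60.   ]))]
axis [(array([458.,  26.]), 0.89, array([ 655.302, -268.729,   60.   ]))]
board []
paddle [(array([65., 55.]), 0.72, array([497.487, 198.748,  60.   ]))]
```

View pics/w1.png

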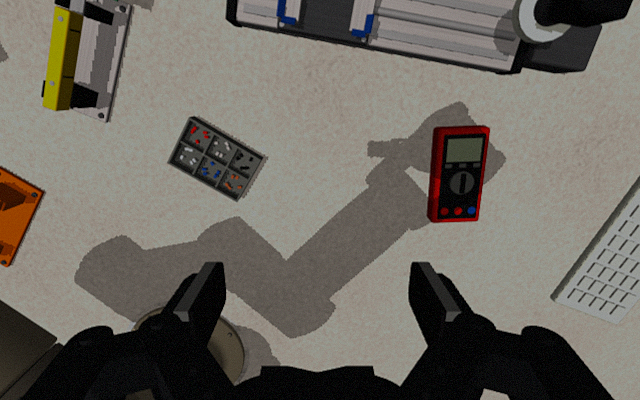

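The wrist view shows the nest cut off at the top (blue stops at (287,10) and (362,25)), and the paddle at (65,60). I'll move closer to the nest and look again.

>>> {"api": "drive_tool", "payload": {"commands": "0.3 0.1 0 0 0 -0.06 100;0.3 0.1 0 0 0 -0.06 100;0.3 0.1 0 0 0 -0.06 100;0.3 0.1 0 0 0 -0.06 100;0.2 0.0 0 0 0 -0.0 100;0 0 0 0 0 0 100;0 0 0 0 0 0 100"}}

```text
time_s: 3.18
eef_pos: [598.4, -104.6, 377.3]
ee_rot: [-0.0, 0.999, 0.034, -0.001]
force: [-0.4, 0.3, 0.6]
grip_width: 0.999
grip_force: 0.0
```

```bash
python3 - <<'E'
from h import *
s=sense(); p=capture("wrist"); np.set_printoptions(suppress=True,precision=3)
import pickle; pickle.dump((s,p),open("nest.pkl","wb"))
print(s["eef_pos"],s["joints"])
for k in "nest axis board paddle".split(): print(k,[(np.round(x["position"]),round(x["confidence"],2),ground(p,x["position"],60,s)) for x in boxes_of(p,k)[:2]])
cv2.imwrite("pics/w2.png",cv2.resize(p["pixels"],(800,500)))
E
```

```text
[ 598.358 -104.585  377.303] [-0.366  0.468  0.949 -0.     1.727  1.137]
nest [(array([320., 116.]), 0.84, array([ 647.104, -104.077,   60.   ])), (array([246., 254.]), 0.21, array([433.564,  -4.85 ,  60.   ]))]
axis [(array([455., 107.]), 0.57, array([ 670.271, -281.693,   60.   ]))]
board [(array([110., 128.]), 0.57, array([612.725, 177.606,  60.   ]))]
paddle [(array([108., 199.]), 0.84, array([509.182, 194.606,  60.   ]))]
```

View pics/w2.png

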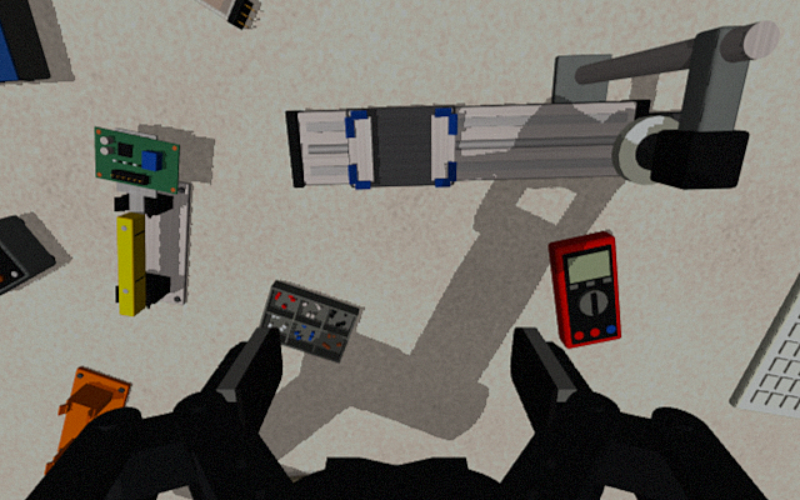

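The wrist view shows the nest clearly, with its blue stops around (355,120)–(450,180) in the 800-px image. The board is at (138,160) and the handle at (130,262). Next I measure the nest by colour.

```bash
python3 - <<'E'
from h import *
import pickle; s,p=pickle.load(open("nest.pkl","rb"))
hsv=cv2.cvtColor(p["pixels"],cv2.COLOR_BGR2HSV)
m=cv2.inRange(hsv,(105,130,50),(130,255,255)); m[:, :250]=0; m[:,400:]=0
n,l,st,c=cv2.connectedComponentsWithStats(m)
pts=[]
for i in range(1,n):
    if st[i,4]>20:
        print(st[i],c[i],ground(p,c[i],78,s)); pts.append(ground(p,c[i],78,s)[:2])
pts=np.array(pts)
ys,xs=np.nonzero(m); G=np.array([ground(p,(x,y),79,s)[:2] for x,y in zip(xs,ys)],np.float32)
r=cv2.minAreaRect(G); print("rect",r)
# white ledges
g=cv2.inRange(hsv,(0,0,110),(180,70,255)); g[:, :270]=0; g[:,380:]=0; g[:85]=0; g[155:]=0
for row in (100,110,118,126,135): print(row, p["pixels"][row,270:375:3].mean(axis=1).astype(int).tolist())
my=cv2.inRange(hsv,(22,150,60),(35,255,255))
n,l,st,c=cv2.connectedComponentsWithStats(my); i=1+np.argmax(st[1:,4]); ys,xs=np.nonzero(l==i)
print("yellow",cv2.minAreaRect(np.array([ground(p,(x,y),71,s)[:2] for x,y in zip(xs,ys)],np.float32)))
E
```

```text
[348  86  18  22 203] [358.5320197   94.71921182] [ 677.58080254 -150.38653833   78.        ]
[276  88  18  22 194] [282.88659794  96.84020619] [668.67516192 -55.77752602  78.        ]
[348 129  17  21 164] [357.84146341 140.7804878 ] [ 620.31328089 -155.73272815   78.        ]
[279 132  18  19 165] [285.37575758 142.65454545] [611.45344307 -60.95026873  78.        ]
rect ((552.0327758789062, -93.58362579345703), (123.06058502197266, 284.43829345703125), 82.54307556152344)
100 [142, 138, 87, 39, 35, 167, 158, 160, 161, 53, 26, 48, 49, 46, 51, 48, 45, 47, 50, 49, 47, 48, 48, 50, 49, 147, 155, 152, 157, 167, 46, 45, 84, 88, 148]
110 [157, 153, 142, 120, 126, 160, 160, 158, 160, 94, 28, 47, 54, 45, 51, 54, 43, 45, 44, 45, 51, 50, 49, 52, 45, 147, 157, 149, 155, 160, 159, 142, 99, 150, 163]
118 [134, 138, 141, 148, 154, 158, 157, 154, 161, 107, 29, 49, 49, 55, 52, 47, 53, 52, 51, 51, 43, 55, 45, 52, 49, 134, 161, 151, 156, 150, 157, 130, 56, 94, 97]
126 [156, 153, 156, 114, 158, 151, 154, 156, 161, 149, 29, 35, 43, 49, 47, 53, 53, 53, 54, 52, 43, 49, 52, 47, 49, 137, 154, 153, 154, 153, 163, 132, 97, 98, 92]
135 [139, 142, 144, 50, 39, 62, 160, 155, 161, 169, 20, 44, 49, 51, 44, 44, 51, 42, 45, 45, 48, 46, 46, 48, 49, 132, 151, 154, 158, 100, 27, 25, 93, 93, 86]
yellow ((492.9675598144531, 200.7888641357422), (27.79307746887207, 131.14390563964844), 78.3509750366211)
```

>>> {"api": "drive_tool", "payload": {"commands": "-0.12 0.37 -0.05 0 0 -0.04 100;-0.12 0.37 -0.05 0 0 -0.04 100;-0.12 0.37 -0.05 0 0 -0.04 100;-0.12 0.37 -0.05 0 0 -0.04 100;-0.12 0.37 -0.05 0 0 -0.04 100;-0.12 0.37 -0.05 0 0 -0.04 100;-0.12 0.37 -0.05 0 0 -0.04 100;-0.12 0.37 -0.05 0 0 -0.04 100;0 0 0 0 0 0 100;0 0 0 0 0 0 100"}}

```text
time_s: 4.27
eef_pos: [501.3, 193.3, 338.7]
ee_rot: [0.0, 0.996, -0.09, 0.0]
force: [-1.1, -0.5, -0.6]
grip_width: 1.0
grip_force: 0.0
```

```bash
python3 - <<'E'
from h import *
import pickle
s=sense(); p=capture("wrist"); pickle.dump((s,p),open("pad.pkl","wb"))
print(s["eef_pos"],s["joints"],cam(p,s)[2])
for k in "jogbox jog_tip board paddle rest".split(): print(k,[(np.round(x["position"]),round(x["confidence"],2),ground(p,x["position"],60,s)) for x in boxes_of(p,k)[:2]])
cv2.imwrite("pics/w3.png",cv2.resize(p["pixels"],(800,500)))
hsv=cv2.cvtColor(p["pixels"],cv2.COLOR_BGR2HSV)
for nm,lo,hi,z in (("yellow",(22,150,60),(35,255,255),71),("green",(50,80,40),(90,255,255),50),("red",(0,170,60),(6,255,255),100)):
    my=cv2.inRange(hsv,lo,hi)
    n,l,st,c=cv2.connectedComponentsWithStats(my); i=1+np.argmax(st[1:,4]); ys,xs=np.nonzero(l==i)
    print(nm,st[i],c[i],cv2.minAreaRect(np.array([ground(p,(x,y),z,s)[:2] for x,y in zip(xs,ys)],np.float32)))
s,p=pickle.load(open("nest.pkl","rb"))
g=cv2.GaussianBlur(p["pixels"].mean(axis=2),(0,0),1); dx=np.gradient(g,axis=1)
L=[];Rr=[]
for r in range(100,140):
    L.append(ground(p,(293+np.argmin(dx[r,293:304]),r),73,s)[:2]); Rr.append(ground(p,(336+np.argmax(dx[r,336:352]),r),73,s)[:2])
for e in (np.array(L),np.array(Rr)):
    a=np.polyfit(e[:,0],e[:,1],1); print("slot edge y at x=645:",np.polyval(a,645),np.degrees(np.arctan(a[0])),np.std(e[:,1]-np.polyval(a,e[:,0])))
E
```

```text
[501.31867468 193.31402556 338.67849019] [ 1.49925858e-01  2.94757174e-01  1.28936392e+00 -1.42338343e-04
  1.55696602e+00  1.90084329e+00] [582.05828128 178.88334033 464.1782184 ]
jogbox [(array([179., 201.]), 0.98, array([477.94210541, 384.59697609,  60.        ]))]
jog_tip [(array([161., 218.]), 0.83, array([458.67819334, 417.04202655,  60.        ]))]
board [(array([305.,  68.]), 0.72, array([608.31373084, 188.54592176,  60.        ]))]
paddle [(array([ 82., 210.]), 0.77, array([489.20803245, 516.99320707,  60.        ])), (array([313., 147.]), 0.66, array([516.50196346, 196.56313632,  60.        ]))]
rest [(array([266., 331.]), 0.71, array([251.00618576, 319.22891544,  60.        ]))]
yellow [ 303  120   19   97 1324] [312.09138973 168.08459215] ((489.4112243652344, 202.29087829589844), (18.413196563720703, 123.2289810180664), 82.69129180908203)
green [ 270   40   76   53 2753] [308.81765347  65.80966219] ((609.984130859375, 185.21060180664062), (88.35408782958984, 55.316680908203125), 81.39901733398438)
red [  0 326  42  55 407] [ 20.95331695 353.65356265] ((303.805908203125, 658.9330444335938), (48.777557373046875, 98.09566497802734), 72.97466278076172)
slot edge y at x=645: -74.55336217139174 5.581845594470393 0.37605974834604106
slot edge y at x=645: -136.8644983398577 5.460393036096928 1.618728013837443e-14
```

View pics/w3.png

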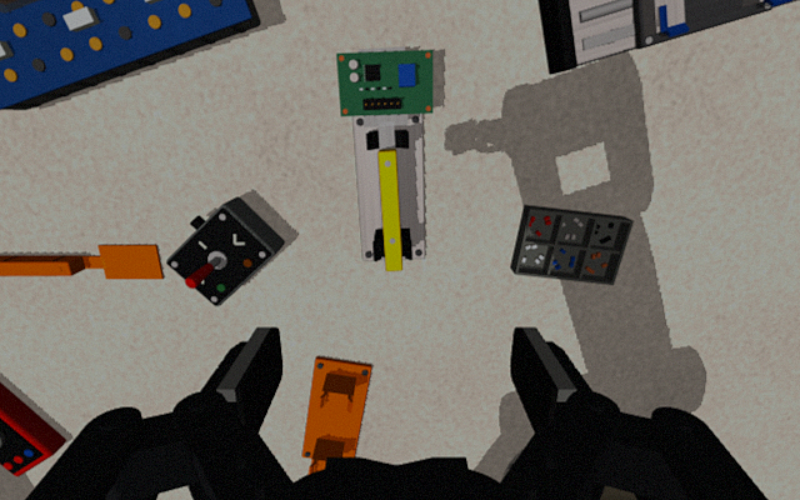

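The handle and board fits match their known sizes: handle yaw −7.3°, board about 60 mm ahead of the origin. The jog toggle shows at (190,281)–(218,261) in the 800-px view. I'll crop the box to get its yaw.

```bash
python3 - <<'E'
from h import *
import pickle
s,p=pickle.load(open("pad.pkl","rb"))
cv2.imwrite("pics/j1.png",cv2.resize(p["pixels"][150:255,120:250],(780,630)[0:2],interpolation=cv2.INTER_CUBIC)[:600])
E
```

```text
(no output)
```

View pics/j1.png

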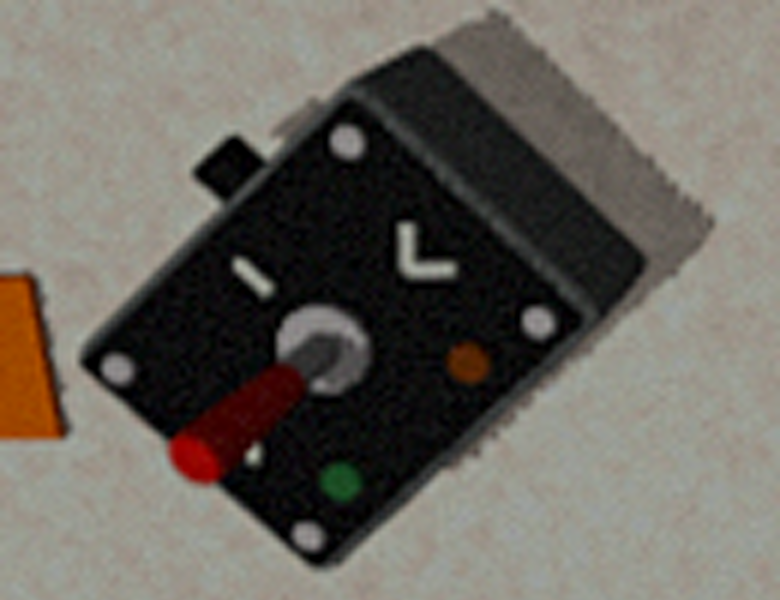

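The crop shows the box's top corners at (85,358), (350,95), (590,318) and (325,565), and the red tip at (197,455). The toggle leans along the long edge, away from the arrow at (425,255).

```bash
python3 - <<'E'
from h import *
import pickle
s,p=pickle.load(open("pad.pkl","rb"))
c=[ground(p,(120+u/6,150+v/6),53,s)[:2] for u,v in ((85,358),(350,95),(590,318),(325,565))]
c=np.array(c); print(c, np.mean(c,0)); print([np.linalg.norm(c[i]-c[i-1]) for i in range(4)])
y=(c[0]-c[1])+(c[3]-c[2]); print("yaw",np.degrees(np.arctan2(-y[0],y[1])))
print("nut",ground(p,(120+323/6,150+350/6),56,s),"tip",ground(p,(120+197/6,150+455/6),100,s))
E
```

```text
[[474.7174266  452.61372798]
 [522.43041544 374.01365782]
 [463.45167208 336.87227164]
 [414.93023898 415.53464111]] [468.88243828 394.75857464]
[np.float64(70.35173407069921), np.float64(91.9483568812746), np.float64(69.69917313227843), np.float64(92.42347018416795)]
yaw 31.463930962531894
nut [467.71427416 397.08373841  56.        ] tip [462.67981397 406.33284758 100.        ]
```

>>> {"api": "drive_tool", "payload": {"commands": "-0.047 0.289 -0.2 0 0 0.133 100;-0.047 0.289 -0.2 0 0 0.133 100;-0.047 0.289 -0.2 0 0 0.133 100;-0.047 0.289 -0.2 0 0 0.133 100;-0.047 0.289 -0.2 0 0 0.133 100;-0.047 0.289 -0.2 0 0 0.133 100;-0.047 0.289 -0.2 0 0 0.133 100;0 0 -0.25 0 0 0 100;0 0 -0.25 0 0 0 100;0 0 0 0 0 0 100;0 0 0 0 0 0 100"}}

```text
time_s: 5.48
eef_pos: [469.7, 393.8, 148.0]
ee_rot: [0.0, 0.963, 0.27, -0.001]
force: [0.7, 0.6, 0.1]
grip_width: 1.002
grip_force: 0.0
```

>>> {"api": "drive_tool", "payload": {"commands": "-0.012 0.017 -0.2 0 0 0 100;0 0 -0.2 0 0 0 100;0 0 -0.18 0 0 0 100;0 0 0 0 0 0 60;0 0 0 0 0 0 40;0 0 0 0 0 0 19;0 0 0 0 0 0 19;0 0 0 0 0 0 19;0 0 0 0 0 0 19;0 0 0 0 0 0 19;0 0 0 0 0 0 19;0 0 0 0 0 0 19", "force": 20}}

```text
time_s: 6.48
eef_pos: [468.3, 396.0, 90.2]
ee_rot: [0.0, 0.963, 0.271, -0.0]
force: [0.1, 0.7, -0.3]
grip_width: 0.19
grip_force: 0.0
```

>>> {"api": "drive_tool", "payload": {"commands": "0 0 0 0 0 0 60;0 0 0 0 0 0 100;0 0 0 0 0 0 100;0 0 0 0 0 0 100;0 0 0.3 0 0 0 100;0 0 0.35 0 0 0 100;0 0 0.35 0 0 0 100;0 0 0.35 0 0 0 100;0 0 0 0 0 0 100"}}

```text
time_s: 7.23
eef_pos: [470.0, 397.3, 232.9]
ee_rot: [-0.001, 0.963, 0.271, 0.006]
force: [0.5, 0.3, 0.7]
grip_width: 0.999
grip_force: 0.0
```

```bash
python3 - <<'E'
from h import *
s=sense(); p=capture("wrist"); print(s["eef_pos"])
a=np.radians(31.4)
for t in (0,.32,-.32):
    X=[468.4-46*np.sin(t)*np.sin(a),396+46*np.sin(t)*np.cos(a),56.5+46*np.cos(t)]; print(t,proj(p,X,s))
hsv=cv2.cvtColor(p["pixels"],cv2.COLOR_BGR2HSV); m=cv2.inRange(hsv,(0,170,150),(6,255,255))|cv2.inRange(hsv,(175,170,150),(180,255,255))
n,l,st,c=cv2.connectedComponentsWithStats(m)
print([(st[i],c[i]) for i in range(1,n) if st[i,4]>15])
print(boxes_of(p,"jog_tip")[:2])
E
```

```text
[470.01948598 397.30858582 232.86887871]
0 [318.2453873  198.54183825]
0.32 [301.11172604 197.69274482]
-0.32 [335.36173165 197.69191888]
[(array([310, 191,  10,   9,  31], dtype=int32), array([314.25806452, 194.03225806]))]
[{'position': [315.6, 190.5], 'confidence': 0.73}]
```

>>> {"api": "drive_tool", "payload": {"commands": "0.044 -0.28 -0.03 0 0 -0.1226 100;0.044 -0.28 -0.03 0 0 -0.1226 100;0.044 -0.28 -0.03 0 0 -0.1226 100;0.044 -0.28 -0.03 0 0 -0.1226 100;0.044 -0.28 -0.03 0 0 -0.1226 100;0.044 -0.28 -0.03 0 0 -0.1226 100;0.044 -0.28 -0.03 0 0 -0.1226 100;0 0 0 0 0 0 100;0 0 0 0 0 0 100;0 0 0 0 0 0 100", "force": 60}}

```text
time_s: 8.17
eef_pos: [498.7, 200.5, 203.4]
ee_rot: [0.0, 0.998, -0.062, -0.001]
force: [-0.5, 0.8, 0.5]
grip_width: 0.998
grip_force: 0.0
```

```bash
cat > pad.py <<'E'
from h import *
def fit(p,s,lo,hi,z):
    hsv=cv2.cvtColor(p["pixels"],cv2.COLOR_BGR2HSV); m=cv2.inRange(hsv,lo,hi)
    n,l,st,c=cv2.connectedComponentsWithStats(m); i=1+np.argmax(st[1:,4]); ys,xs=np.nonzero(l==i)
    return st[i],cv2.minAreaRect(np.array([ground(p,(x,y),z,s)[:2] for x,y in zip(xs,ys)],np.float32))
Y=((22,150,60),(35,255,255)); G=((50,80,40),(90,255,255))
E
python3 - <<'E'
from pad import *
s=sense(); p=capture("wrist"); print(s["eef_pos"],s["ee_rot"],s["joints"]); import pickle; pickle.dump((s,p),open("pad2.pkl","wb"))
print(fit(p,s,*Y,71)); print(fit(p,s,*G,50))
E
```

```text
[498.6617976  200.45847911 203.38011378] [ 7.34495018e-05  9.98047778e-01 -6.24493545e-02 -8.39696187e-04] [1.63997260e-01 3.79123108e-01 1.52622091e+00 2.47559646e-04
 1.23791813e+00 1.85969258e+00]
(array([ 306,  128,   22,  140, 2777], dtype=int32), ((490.00885009765625, 202.2842559814453), (17.73691177368164, 124.47296142578125), 82.73297119140625))
(array([ 262,    9,  117,   79, 6542], dtype=int32), ((609.6782836914062, 185.31918334960938), (89.32293701171875, 55.63613510131836), 81.61727905273438))
```

>>> {"api": "drive_tool", "payload": {"commands": "0.016 0.002 -0.3 0 0 0 100;0.016 0.001 -0.35 0 0 0 100;0 0 -0.35 0 0 0 100;0 0 -0.25 0 0 0 100;0 0 -0.15 0 0 0 100;0 0 -0.07 0 0 0 100;0 0 0 0 0 0 100;0 0 0 0 0 0 100"}}

```text
time_s: 8.88
eef_pos: [502.5, 201.1, 57.9]
ee_rot: [-0.0, 0.998, -0.062, 0.0]
force: [-0.7, -0.8, -0.7]
grip_width: 1.002
grip_force: 0.0
```

>>> {"api": "drive_tool", "payload": {"commands": "-0.005 -0.002 -0.015 0 0 0 60;0 0 0 0 0 0 45;0 0 0 0 0 0 35;0 0 0 0 0 0 28;0 0 0 0 0 0 25;0 0 0 0 0 0 22;0 0 0 0 0 0 18;0 0 0 0 0 0 10;0 0 0 0 0 0 0;0 0 0 0 0 0 0;0 0 0 0 0 0 0;0 0 0 0 0 0 0", "force": 60}}

```text
time_s: 9.88
eef_pos: [501.9, 200.3, 56.1]
ee_rot: [-0.0, 0.998, -0.063, 0.0]
force: [-1.7, 0.2, 6.0]
grip_width: 0.203
grip_force: 59.0
```

```bash
python3 - <<'E'
from pad import *
s=sense(); p=capture("wrist"); print(s["eef_pos"],s["ee_rot"],s["grip_width"],s["grip_force"],s["force"])
print(fit(p,s,*Y,71)); print(fit(p,s,*G,50))
E
```

```text
[501.87117949 200.29942662  56.09408222] [-2.55030512e-05  9.98021578e-01 -6.28719963e-02  2.04590853e-04] 0.20304930026926293 59.024314284324646 [-1.65926003  0.20158835  6.02558081]
(array([ 293,  174,   49,  198, 8357], dtype=int32), ((510.93414306640625, 199.70315551757812), (17.597604751586914, 89.70636749267578), 82.82608795166016))
(array([  198,     0,   251,    96, 17325], dtype=int32), ((597.9172973632812, 186.75836181640625), (89.67765808105469, 32.379661560058594), 81.78691864013672))
```

>>> {"api": "drive_tool", "payload": {"commands": "0 0 0.02 0 0 0 0;0 0 0.05 0 0 0 0;0 0 0.08 0 0 0 0;0 0 0.1 0 0 0 0;0 0 0.1 0 0 0 0;0 0 0.1 0 0 0 0;0 0 0.08 0 0 0 0;0 0 0.05 0 0 0 0;0 0 0.02 0 0 0 0;0 0 0 0 0 0 0;0 0 0 0 0 0 0;0 0 0 0 0 0 0"}}

```text
time_s: 10.93
eef_pos: [501.5, 200.2, 115.3]
ee_rot: [0.0, 0.998, -0.063, -0.0]
force: [-0.4, -0.7, -2.4]
grip_width: 0.197
grip_force: 58.5
```

```bash
python3 - <<'E'
from pad import *
s=sense(); p=capture("wrist"); print(s["eef_pos"],s["ee_rot"],s["grip_width"],s["grip_force"],s["force"])
dz=s["eef_pos"][2]-56.1
print(fit(p,s,*Y,71+dz)); print(fit(p,s,*G,50+dz))
cv2.imwrite("pics/l1.png",p["pixels"])
E
```

```text
[501.46931239 200.2326638  115.2951393 ] [ 1.11133011e-04  9.98020011e-01 -6.28951444e-02 -4.96395368e-04] 0.19747013268685734 58.48478972911835 [-0.42580533 -0.69159219 -2.43801286]
(array([ 293,  174,   49,  198, 8346], dtype=int32), ((510.5332336425781, 199.64955139160156), (17.523284912109375, 89.78659057617188), 82.72576141357422))
(array([  198,     0,   251,    96, 17323], dtype=int32), ((597.4855346679688, 186.7084503173828), (89.56522369384766, 32.33847427368164), 81.801025390625))
```

View pics/l1.png

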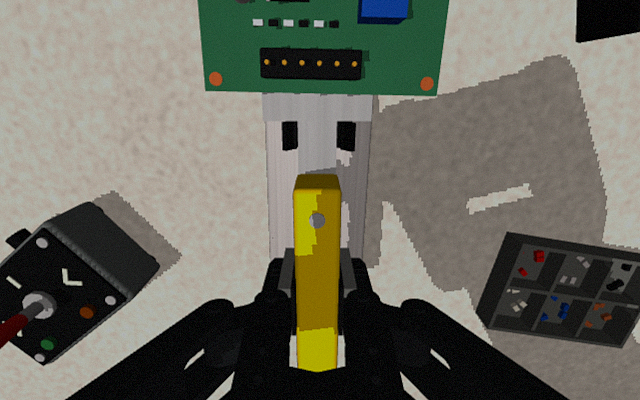

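The view shows the board on the blade and the paddle level and still. The jog toggle is at (10,330) on the left edge. I'll check that its lean fits an upright lever.

```bash
python3 - <<'E'
from h import *
s=sense()
p=dict(capture("wrist")); a=np.radians(31.4)
for t in (0,.32,-.32):
    for r in (12,25,46): print(t,r,proj(p,[468.4-r*np.sin(t)*np.sin(a),396+r*np.sin(t)*np.cos(a),56.5+r*np.cos(t)],s).round(1))
hsv=cv2.cvtColor(p["pixels"],cv2.COLOR_BGR2HSV); m=(cv2.inRange(hsv,(0,150,40),(6,255,255))|cv2.inRange(hsv,(175,150,40),(180,255,255)))
m[:, 60:]=0; ys,xs=np.nonzero(m); 
for x in range(0,30,4): print(x, ys[xs==x].mean() if (xs==x).any() else None, (xs==x).sum())
E
```

```text
0 12 [ 24.  317.7]
0 25 [  5.5 332. ]
0 46 [-29.7 359.4]
0.32 12 [ 21.3 320. ]
0.32 25 [ -0. 337.]
0.32 46 [-39.9 368.7]
-0.32 12 [ 28.3 314. ]
-0.32 25 [ 15.  323.9]
-0.32 46 [-10.3 343. ]
0 335.0952380952381 21
4 333.4761904761905 21
8 329.5 20
12 326.5 22
16 323.5 18
20 321.5 16
24 320.5 10
28 None 0
```

>>> {"api": "drive_tool", "payload": {"commands": "0.004 -0.04 0 0 0 0.004 0;0.009 -0.08 0 0 0 0.008 0;0.013 -0.12 0 0 0 0.012 0;0.018 -0.16 0 0 0 0.016 0;0.021 -0.197 0 0 0 0.019 0;0.021 -0.197 0 0 0 0.019 0;0.021 -0.198 0 0 0 0.019 0;0.021 -0.198 0 0 0 0.019 0;0.021 -0.198 0 0 0 0.019 0;0.022 -0.198 0 0 0 0.019 0;0.022 -0.197 0 0 0 0.019 0;0.022 -0.198 0 0 0 0.019 0;0.022 -0.197 0 0 0 0.019 0;0.022 -0.198 0 0 0 0.019 0;0.022 -0.197 0 0 0 0.019 0;0.022 -0.197 0 0 0 0.019 0;0.018 -0.16 0 0 0 0.016 0;0.013 -0.12 0 0 0 0.012 0;0.009 -0.08 0 0 0 0.008 0;0.004 -0.04 0 0 0 0.004 0"}}

```text
time_s: 12.7
eef_pos: [536.3, -118.0, 115.7]
ee_rot: [0.0, 0.998, 0.058, -0.0]
force: [-0.7, 0.7, -2.0]
grip_width: 0.2
grip_force: 58.6
```

>>> {"api": "drive_tool", "payload": {"commands": "0 0 0 0 0 0 0;0 0 0 0 0 0 0;0 0 0 0 0 0 0"}}

```text
time_s: 12.95
eef_pos: [536.3, -116.1, 115.8]
ee_rot: [-0.0, 0.998, 0.058, -0.0]
force: [-0.9, 0.7, -3.1]
grip_width: 0.198
grip_force: 58.6
```

```bash
python3 - <<'E'
from pad import *
s=sense(); p=capture("wrist"); print(s["eef_pos"],s["ee_rot"],s["joints"],s["grip_force"])
dz=s["eef_pos"][2]-56.1
st,r=fit(p,s,*G,50+dz); print(r); print(fit(p,s,*Y,71+dz)[1])
cv2.imwrite("pics/n1.png",p["pixels"])
hsv=cv2.cvtColor(p["pixels"],cv2.COLOR_BGR2HSV)
m=cv2.inRange(hsv,(105,130,50),(130,255,255)); n,l,stt,c=cv2.connectedComponentsWithStats(m)
print([(stt[i],ground(p,c[i],78,s)) for i in range(1,n) if stt[i,4]>50])
t=capture("scene"); a=np.radians(31.4)
for k in (0,.32): print(k,proj(t,[468.4-42*np.sin(k)*np.sin(a),396+42*np.sin(k)*np.cos(a),56.5+42*np.cos(k)]))
hsv=cv2.cvtColor(t["pixels"],cv2.COLOR_BGR2HSV); m=cv2.inRange(hsv,(0,150,60),(6,255,255))|cv2.inRange(hsv,(175,150,60),(180,255,255))
n,l,stt,c=cv2.connectedComponentsWithStats(m); print([(stt[i]) for i in range(1,n) if 390<c[i][0]<450 and stt[i,4]>3],boxes_of(t,"jog_tip")[:1])
E
```

```text
[ 536.33672734 -116.08305945  115.78055615] [-9.89125912e-05  9.98299713e-01  5.82895130e-02 -7.41015522e-05] [-4.26749899e-01  5.02009496e-01  1.59066787e+00  1.22147595e-04
  1.04913864e+00  1.02734040e+00] 58.55101704597473
((632.6898193359375, -105.99008178710938), (32.313838958740234, 89.85832977294922), 6.0345916748046875)
((545.4127197265625, -114.28166961669922), (89.69109344482422, 17.60040855407715), 6.658776760101318)
[(array([358,   0,  51,  18, 835], dtype=int32), array([ 655.5260264 , -131.54242302,   78.        ])), (array([392,  64,  54,  57, 977], dtype=int32), array([ 617.1530649 , -155.81751678,   78.        ])), (array([205,  91,  48,  27, 815], dtype=int32), array([606.18199782, -64.50127464,  78.        ])), (array([633, 367,   7,  11,  60], dtype=int32), array([ 468.75839148, -333.37708095,   78.        ]))]
0 [413.84194318 185.51035262]
0.32 [417.25564361 184.63435178]
[array([413, 186,   3,   3,   6], dtype=int32)] [{'position': [414.8, 189.8], 'confidence': 0.43}]
```

View pics/n1.png

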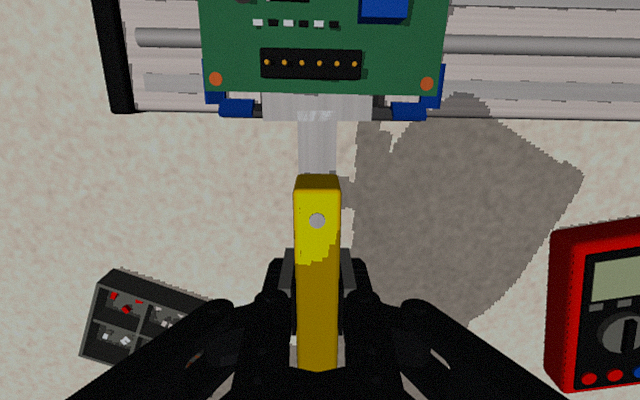

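The board sits over the nest: centre (644.4,−104.7) against the nest at (644.5,−105.7). The scene camera puts the toggle tip at column 414, which means upright. One quick cross-check of the nest's x before lowering, using the carriage ends in the earlier picture.

```bash
python3 - <<'E'
from h import *
import pickle; s,p=pickle.load(open("nest.pkl","rb"))
g=cv2.GaussianBlur(p["pixels"].mean(axis=2),(0,0),.8); d=np.gradient(g,axis=0)
for c in range(308,338,6):
    a=78+np.argmin(d[78:95,c]); b=140+np.argmax(d[140:160,c])
    A=ground(p,(c,a),55,s);B=ground(p,(c,b),55,s); print(c,a,b,A[:2],B[:2],(A+B)[:2]/2,np.linalg.norm(A-B))
E
```

```text
308 85 149 [685.03910045 -85.80999186] [601.01719561 -90.71355497] [643.02814803 -88.26177341] 84.1648704828311
314 85 149 [685.56624835 -93.65605493] [601.58164112 -99.06353732] [643.57394474 -96.35979612] 84.15851184669978
320 84 149 [ 687.3246853  -101.41480992] [ 602.14604058 -107.41283841] [ 644.73536294 -104.41382417] 85.38956529543871
326 84 149 [ 687.85120855 -109.25228075] [ 602.710394   -115.76145833] [ 645.28080127 -112.50686954] 85.38927154073004
332 84 148 [ 688.37769147 -117.08915135] [ 604.66800617 -123.99446181] [ 646.52284882 -120.54180658] 83.99401601239376
```

>>> {"api": "drive_tool", "payload": {"commands": "0 0 -0.03 0 0 -0.006 0;0 0 -0.06 0 0 -0.007 0;0 0 -0.08 0 0 0 0;0 0 -0.07 0 0 0 0;0 0 -0.04 0 0 0 0;0 0 -0.03 0 0 0 0;0 0 -0.02 0 0 0 0;0 0 -0.02 0 0 0 0;0 0 -0.02 0 0 0 0;0 0 -0.02 0 0 0 0;0 0 -0.01 0 0 0 0;0 0 -0.01 0 0 0 0;0 0 -0.01 0 0 0 0;0 0 0 0 0 0 0;0 0 0 0 0 0 0;0 0 0 0 0 0 0"}}

```text
time_s: 14.43
eef_pos: [536.5, -116.7, 73.9]
ee_rot: [0.0, 0.999, 0.053, 0.0]
force: [0.5, 0.4, -1.2]
grip_width: 0.205
grip_force: 58.6
```

```bash
python3 - <<'E'
from pad import *
s=sense(); p=capture("wrist"); print(s["eef_pos"],s["ee_rot"],s["force"])
st,r=fit(p,s,*G,75); print(st,r)
cv2.imwrite("pics/n2.png",p["pixels"])
E
```

```text
[ 536.49358847 -116.7075021    73.88202354] [5.22272336e-05 9.98598397e-01 5.29266765e-02 7.67847438e-05] [ 0.51749804  0.42649954 -1.19889108]
[  191     0   266    96 18517] ((631.7528686523438, -107.85272216796875), (30.478227615356445, 90.17379760742188), 6.015155792236328)
```

View pics/n2.png

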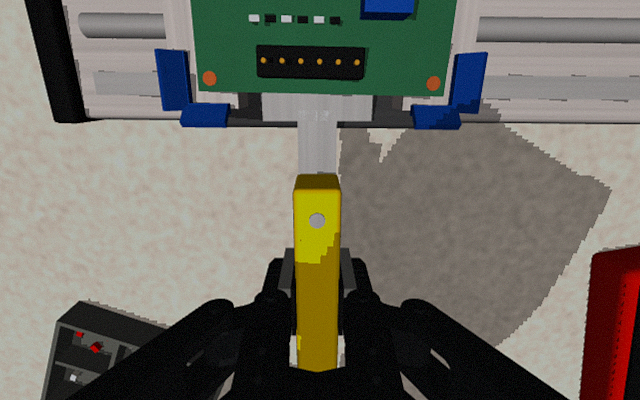

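The board lies between the blue stops, with its rear corners at (195,92) and (445,95), and the blade is below it. Now I draw the paddle out.

>>> {"api": "drive_tool", "payload": {"commands": "-0.04 -0.004 0 0 0 0 0;-0.08 -0.0075 0 0 0 0 0;-0.12 -0.011 0 0 0 0 0;-0.15 -0.014 0 0 0 0 0;-0.15 -0.014 0 0 0 0 0;-0.15 -0.014 0 0 0 0 0;-0.15 -0.014 0 0 0 0 0;-0.12 -0.011 0 0 0 0 0;-0.08 -0.0075 0 0 0 0 0;-0.04 -0.004 0 0 0 0 0;0 0 0 0 0 0 0;0 0 0.1 0 0 0 0;0 0 0.2 0 0 0 0;0 0 0.2 0 0 0 0;0 0 0.1 0 0 0 0;0 0 0 0 0 0 0;0 0 0 0 0 0 0"}}

```text
time_s: 15.9
eef_pos: [428.8, -126.8, 133.7]
ee_rot: [0.0, 0.999, 0.053, 0.0]
force: [-0.2, -0.1, -1.9]
grip_width: 0.201
grip_force: 58.6
```

```bash
python3 - <<'E'
from pad import *
s=sense(); p=capture("wrist"); print(s["eef_pos"],s["ee_rot"],s["force"])
st,r=fit(p,s,*G,75); print(st,r)
t=capture("top"); print(fit(t,None,*G,75)); print([(ground(t,b["position"],75),b["confidence"]) for b in boxes_of(t,"board")[:2]])
print(fit(p,s,*Y,71+s["eef_pos"][2]-56.1)[1])
u=capture("scene")
cv2.imwrite("pics/n3.png",np.hstack([cv2.resize(p["pixels"][0:200,160:560],(500,250)),cv2.resize(u["pixels"][190:270,190:290],(300,240))[:250] if 0 else cv2.copyMakeBorder(cv2.resize(u["pixels"][190:270,190:290],(300,240)),0,10,0,0,cv2.BORDER_CONSTANT)]))
E
```

```text
[ 428.75036193 -126.78550255  133.74165958] [2.07856694e-04 9.98594329e-01 5.30018882e-02 3.49440387e-04] [-0.22735599 -0.06376947 -1.86145275]
[ 99 163   1   1   1] ((456.9864807128906, 4.537598133087158), (0.0, 0.0), 0.0)
(array([367, 157,  28,  18, 313], dtype=int32), ((645.2573852539062, -108.20172119140625), (53.812103271484375, 84.69989013671875), 1.4998878240585327))
[(array([ 643.63857085, -108.35186064,   75.        ]), 0.86)]
((437.8388366699219, -125.1159439086914), (89.64871978759766, 17.542978286743164), 6.049716472625732)
```

View pics/n3.png

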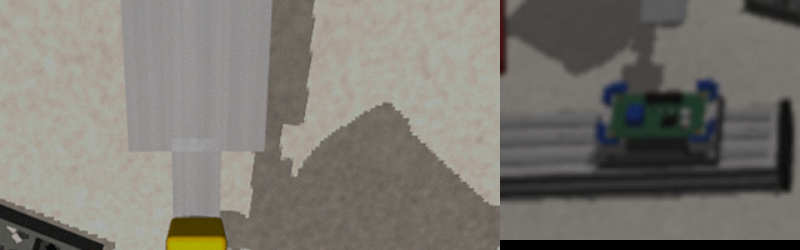

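The board lies inside all four stops and the paddle is clear. Now I take the paddle back to above its rest.

>>> {"api": "drive_tool", "payload": {"commands": "0.022 0.1 0 0 0 -0.01 0;0.045 0.2 0 0 0 -0.018 0;0.067 0.3 0 0 0 -0.027 0;0.067 0.3 0 0 0 -0.027 0;0.067 0.3 0 0 0 -0.027 0;0.067 0.3 0 0 0 -0.027 0;0.067 0.3 0 0 0 -0.027 0;0.067 0.3 0 0 0 -0.027 0;0.067 0.3 0 0 0 -0.027 0;0.067 0.3 0 0 0 -0.027 0;0.067 0.3 0 0 0 -0.027 0;0.038 0.17 0 0 0 -0.015 0;0.022 0.1 0 0 0 -0.01 0;0 0 -0.1 0 0 0 0;0 0 -0.2 0 0 0 0;0 0 -0.1 0 0 0 0;0 0 0 0 0 0 0;0 0 0 0 0 0 0;0 0 0 0 0 0 0"}}

```text
time_s: 17.68
eef_pos: [501.8, 199.8, 94.3]
ee_rot: [-0.0, 0.998, -0.064, 0.0]
force: [-0.2, 0.4, -1.5]
grip_width: 0.199
grip_force: 58.8
```

```bash
python3 - <<'E'
from h import *
s=sense(); q=s["ee_rot"]; yaw=2*np.degrees(np.arctan2(q[2],q[1])); print(s["eef_pos"],yaw,s["force"],(np.array([501.9,200.3,56.1])-s["eef_pos"])/100,(-7.21-yaw)/45)
E
```

```text
[501.79684547 199.82762184  94.30549069] -7.284473709378795 [-0.24186718  0.44163174 -1.52280025] [ 0.00103155  0.00472378 -0.38205491] 0.001654971319528779
```

>>> {"api": "drive_tool", "payload": {"commands": "0 0.004 -0.08 0 0 0 0;0 0 -0.1 0 0 0 0;0 0 -0.08 0 0 0 0;0 0 -0.05 0 0 0 0;0 0 -0.03 0 0 0 0;0 0 -0.02 0 0 0 0;0 0 -0.01 0 0 0 0;0 0 -0.005 0 0 0 0;0 0 0 0 0 0 0;0 0 0 0 0 0 0"}}

```text
time_s: 18.52
eef_pos: [501.5, 200.6, 56.5]
ee_rot: [-0.0, 0.998, -0.063, 0.0]
force: [-0.1, 0.1, -1.8]
grip_width: 0.202
grip_force: 58.8
```

>>> {"api": "drive_tool", "payload": {"commands": "0 0 -0.005 0 0 0 0;0 0 0 0 0 0 0;0 0 0 0 0 0 25;0 0 0 0 0 0 30;0 0 0 0 0 0 45;0 0 0 0 0 0 70;0 0 0 0 0 0 100;0 0 0 0 0 0 100;0 0 0 0 0 0 100;0 0 0.1 0 0 0 100;0 0 0.2 0 0 0 100;0 0 0.35 0 0 0 100;0 0 0.35 0 0 0 100;0 0 0.35 0 0 0 100;0 0 0.1 0 0 0 100;0 0 0 0 0 0 100;0 0 0 0 0 0 100"}}

```text
time_s: 19.93
eef_pos: [501.1, 200.6, 200.6]
ee_rot: [0.0, 0.998, -0.063, -0.0]
force: [0.1, 0.5, -0.2]
grip_width: 1.004
grip_force: 0.0
```

```bash
python3 - <<'E'
from pad import *
s=sense(); p=capture("wrist"); print(s["eef_pos"])
print(fit(p,s,*Y,71)); 
E
```

```text
[501.14927716 200.58164038 200.55725495]
(array([ 306,  132,   22,  140, 2793], dtype=int32), ((490.1395568847656, 202.6103057861328), (17.73910903930664, 124.07437896728516), 82.68489074707031))
```

The paddle is back where it lay, within 0.5 mm. One last look at the board from above.

>>> {"api": "drive_tool", "payload": {"commands": "0 0 0.4 0 0 0 100;0.1 -0.3 0.2 0 0 0 100;0.1 -0.34 0.15 0 0 0 100;0.1 -0.34 0.15 0 0 0 100;0.1 -0.34 0.15 0 0 0 100;0.1 -0.34 0.15 0 0 0 100;0.1 -0.34 0.15 0 0 0 100;0.1 -0.34 0.15 0 0 0 100;0.1 -0.34 0.15 0 0 0 100;0.1 -0.3 0.1 0 0 0 100;0 0 0 0 0 0 100;0 0 0 0 0 0 100;0 0 0 0 0 0 100"}}

```text
time_s: 21.07
eef_pos: [591.4, -97.1, 373.9]
ee_rot: [-0.001, 0.998, -0.063, -0.002]
force: [-0.7, -0.1, -0.2]
grip_width: 0.996
grip_force: 0.0
```

```bash
python3 - <<'E'
from pad import *
s=sense(); p=capture("wrist"); print(s["eef_pos"],s["time_s"],s["dq"].round(3))
print(fit(p,s,*G,75)); 
E
```

```text
[591.35029248 -97.05074353 373.90608546] 21.0667 [ 0.019 -0.017  0.005 -0.001  0.     0.   ]
(array([ 281,   82,   77,   58, 2373], dtype=int32), ((645.0794067382812, -106.15559387207031), (56.54800796508789, 89.17143249511719), 4.8834452629089355))
```

```bash
python3 -c "
from rig import finish_job; print(finish_job())"
```

```text
the job is handed in; nothing more can be done
None
```

The job is handed in at about 21 s of the 67 s allowed, with no verdict returned: the last pictures show the toggle upright, the board flat in the nest within about 1 mm and 0.5°, and the paddle back in its rest within about 0.5 mm.

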